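Find the binding carousel bearing by feel and strip its hub

ROBOT

A 7-joint arm with a two-finger parallel gripper is mounted at the origin on a cart in front of the work surface, level with it; the furniture and walls round the work are solid. World frame = base frame: x ahead of the robot, y to its left, z up, the work surface at z = 0. Lengths are in m, angles in degrees, forces in N, time in s.
With the tool pointing down it reaches from about 0.425 to 0.8 m from the base axis. Payload 8.3 kg.
Tool frame: the origin (TCP) lies on the front face of the gripper's body, between the roots of the fingers; the fingertips stand 73 mm ahead of it and the grasp point (between the pads) lies 54 mm ahead of it; x points along the fingers, y is the direction in which the jaws open and shut, and the axes are right-handed (so a half turn about x gives the same grasp; the last joint's range is limited). The gripper opens to 85 mm and grips with 20 to 120 N. Pads are 22 mm wide; open, the fingers measure 114 mm over their backs; the gripper's body (76 mm by 85 mm) begins 54 mm behind the grasp point. The pads swing forward as they close: fully open they stand 13 mm farther back than shut.
Start: joints at [60.395, 21.967, 0.94, 78.501, -0.361, 79.538, -2.664], TCP at [0.274, -0.562, 0.304] pointing down, gripper open.
Joint ranges: [-169.22, 169.22], [-14.56, 117.87], [-87.37, 89.26], [10.42, 133.3], [-82.24, 262.24], [0.94, 117.77], [-172.7, 172.7]. Speed limits (degrees/s): [136.94, 136.94, 172.46, 172.46, 180, 180, 180].

INTERFACE

Orientations are given as a 3x3 rotation matrix whose columns are the frame's x, y, z axes.
In Python, from cell import env gives the robot as it stands.
- The arm moves only by the tool apply_moves, never from a script. Its arguments are lists of equal length, an entry for each row: "delta_pos": the shift along the tool's x, y, z in mm, a list of three; "roll": the turn about the tool's x in degrees. In form: {"delta_pos": [[tx, ty, tz], ...], "roll": [roll, ...]}. A call has 1 to 8 rows; each row is the pose to reach, as a shift and turn from the pose commanded when the call began, along the tool's axes at that moment; what a row does not reach only later rows make up. A row lasts 1/8 s, in which the tool goes at most 62.5 mm and 10.7 degrees, less where a joint would pass 70% of its speed; a pose out of reach is approached as far as the arm can. A call with a gripper value outside its range is refused whole. "hand" is the closure, from 0 (fully open) to 1 (shut), set as the call begins (left out, the last holds). The fingers move at their own pace and stop on an object; the grip force is fixed at half the most. Time passes only in rows, so rows that repeat a pose let the fingers close. It gives the time, the measured TCP pose, the force and the opening at its end, in the units of the state.
- env.observe(): the state, without advancing time (a new reading comes with each control period).
- env.camera(name): name is "scene" or "top" or "wrist"; returns the picture (384x512x3 uint8, red, green, blue); there is no depth.
- env.camera_info(name): a dict with "intrinsics" (3x3 intrinsics, pixels), "R" (3x3) and "t" (3): a world point X has camera coordinates R X + t. Camera axes: x right, y down, z forward; pixel columns grow to the right and rows downward; lengths in m; the calibration is good to about 2 mm. A picture is of the moment at which its call begins: read the wrist's pose just before it. camera_info takes no time and is no camera call; for the wrist camera it gives the pose at the moment of the call.
- env.job_done(): hands the job in, once; it reports no verdict.
Trained networks look in the newest picture that a camera, given by its name, has taken for a name from the list of things; names that differ only in an ending like _2 or _b are one class to them, and where a whole thing is asked for, a point or a joint stands for the part that bears it (a point fixed in the world has none). Each returns a list of dicts, best first, with "score" (0 to 1); they miss things now and then, are a little off and sometimes report something else, mostly with a low value. They report only what shows in the picture. A call takes as long as a camera call.
- env.silhouettes(name, camera): "pixels" (384x512 bool, what is visible of it).
- env.tip_of(name, camera): "centre" ([x, y, z] in m, in world coordinates, good to about 4 mm: a listed point, or the origin of a listed thing).
The state is a dict: "time_s": time; "joints": joint angles; "dq": joint speeds; "joint_efforts": joint torques, N m; "position": TCP position; "tcp_rot": TCP orientation; "contact_force": force on the tool from outside, world axes, zero at the start; "ft_torque": the same for the moment, N m; "opening": finger opening in m.
Only numpy, scipy, OpenCV 4.12 (cv2) and the standard library are available. Lean on these libraries where they do the work, as an engineer would, in place of code of your own. Each camera call takes 0.05 s, during which the arm holds its last target. There are 200 camera calls.

TASK

Three black drive hubs sit on the bearings of the analyser's bare carousel drive plate, each with an upright brass dog pin at the front; one of the bearings binds. Find it by feel: push each hub's pin sideways with a light fingertip (do not pinch it). One that runs freely follows; leave it turned between an eighth and a quarter of a turn, as the sign that it is good. One that resists must not be forced: stop well short of 15 N. Then draw the hub of the binding bearing gently straight up off its spindle and set it down softly, flat in the red reject tray, leaving the other two seated.

Things in the scene. Friction and masses are not known exactly. Their poses are not given: they have to be found in the camera images.
- hub_a_centre (a point): centre (on the axis, half-way up the rim) of drive hub a, one of three alike, in any order: black belt wheel, rim 52 mm across, from 9 mm below to 9 mm above this point. An upright brass dog pin, 8 mm thick, stands on it 19 mm from the axis on its -x side (at the start the plate's front) and rises 33 mm above this point. Square bore 15.4 mm, underside 11 mm below this point. 0.14 kg. z up
- hub_b_centre (a point): centre (on the axis, half-way up the rim) of drive hub b, one of three alike, in any order: black belt wheel, rim 52 mm across, from 9 mm below to 9 mm above this point. An upright brass dog pin, 8 mm thick, stands on it 19 mm from the axis on its -x side (at the start the plate's front) and rises 33 mm above this point. Square bore 15.4 mm, underside 11 mm below this point. 0.14 kg. z up
- hub_c_centre (a point): centre (on the axis, half-way up the rim) of drive hub c, one of three alike, in any order: black belt wheel, rim 52 mm across, from 9 mm below to 9 mm above this point. An upright brass dog pin, 8 mm thick, stands on it 19 mm from the axis on its -x side (at the start the plate's front) and rises 33 mm above this point. Square bore 15.4 mm, underside 11 mm below this point. 0.14 kg. z up
- drive_plate: aluminium carousel drive plate, 100 x 230 mm, fixed on the bench, top face 16 mm up. Origin on the bench under its middle, z up, y along its long side, -x its front edge. Carries three greased bearings: nothing shows which binds, and none coasts when let go. Push on a dog pin that keeps its hub turning, either way: about 0.5 N if free-running, over 20 N if binding. 15 N or more on a pin spoils the bearing
- plate_mid_seat (a point): foot of the middle bearing, on the plate's top. The other two stand 78 mm to either side in the plate's y and 20 mm nearer its front edge. Each hub sits on a 14 mm square spindle nose that turns with it and ends 29 mm over the plate; hub underside on a shoulder 6 mm, rim 8 to 26 mm over the plate. It slips off straight up, no catch; 45 N between hub and nose spoils the bearing
- reject_tray: shallow red plastic tray, 120 x 120 mm outside, wall 3 mm thick and 12 mm high, floor 3 mm thick, fixed on the bench. Origin on the bench under its middle, z up
- bench_timer: white bench timer, 24 x 66 x 66 mm, standing behind the work, origin at its underside: leave alone
- specimen_pot_0: specimen pot with a yellow cap, 51 mm across, 62 mm tall, behind the work, origin at its underside: leave alone
- specimen_pot_1: another specimen pot with a yellow cap, same size, farther back, origin at its underside: leave alone

How it is judged (in metres and radians):
On the way, in this order (a step that is already met when the one before it is completed fails the run):
1. two hubs stand turned, their pins 0.4 rad or more off the plate's front-to-back line, while all three still sit on their spindles ((angle between the x axis of each of hub_b_centre, hub_c_centre and the x axis of drive_plate, either way round above 0.4 rad or angle between the x axis of each of hub_a_centre, hub_c_centre and the x axis of drive_plate, either way round above 0.4 rad or angle between the x axis of each of hub_a_centre, hub_b_centre and the x axis of drive_plate, either way round above 0.4 rad) and distance of each of hub_a_centre, hub_b_centre, hub_c_centre from where it was at the start of the episode below 0.006 m), for 0.1 s.
2. a hub has been drawn up clear of its spindle (height (world z) of any of hub_a_centre, hub_b_centre, hub_c_centre above 0.062 m), for 0.05 s.
At the end, for the whole second after the job is handed in: the binding bearing's spindle is bare and its hub stands flat (tilt under 0.12 rad) on the floor of the red tray, its centre within 30 mm of the tray's middle in the tray's x and y; the other two hubs sit on their spindles where they were, within 4 mm, their pins still turned 0.4 rad or more (((x of hub_a_centre in the frame of reject_tray between -0.03 and 0.03 m and y of hub_a_centre in the frame of reject_tray between -0.03 and 0.03 m and height (world z) of hub_a_centre below 0.017 m) or (distance of hub_a_centre from where it was at the start of the episode below 0.004 m and angle between the x axis of hub_a_centre and the x axis of drive_plate, either way round above 0.4 rad)) and ((x of hub_b_centre in the frame of reject_tray between -0.03 and 0.03 m and y of hub_b_centre in the frame of reject_tray between -0.03 and 0.03 m and height (world z) of hub_b_centre below 0.017 m) or (distance of hub_b_centre from where it was at the start of the episode below 0.004 m and angle between the x axis of hub_b_centre and the x axis of drive_plate, either way round above 0.4 rad)) and ((x of hub_c_centre in the frame of reject_tray between -0.03 and 0.03 m and y of hub_c_centre in the frame of reject_tray between -0.03 and 0.03 m and height (world z) of hub_c_centre below 0.017 m) or (distance of hub_c_centre from where it was at the start of the episode below 0.004 m and angle between the x axis of hub_c_centre and the x axis of drive_plate, either way round above 0.4 rad)) and angle between each of hub_a_centre, hub_b_centre, hub_c_centre's own z axis and vertical below 0.12 rad and horizontal distance between each of hub_a_centre, hub_b_centre, hub_c_centre and spindle_3_c0 above 0.03 m and horizontal distance between any of hub_a_centre, hub_b_centre, hub_c_centre and spindle_1_c0 below 0.004 m and horizontal distance between any of hub_a_centre, hub_b_centre, hub_c_centre and spindle_2_c0 below 0.004 m); the robot touches nothing.
It fails at once if a dog pin is pushed with 15 N or more (contact force between any of hub_a_c4, hub_b_c4, hub_c_c4 and anything else above 15 N).
It fails at once if a hub is forced against its spindle, 45 N or more between the two (contact force between any of spindle_1_c0, spindle_2_c0, spindle_3_c0 and anything else above 45 N).
It fails at once if a hub is dropped or thrown into the tray (it comes within 15 mm of the floor of the tray at over 0.4 m/s), or the tray is struck with 40 N or more (contact force between reject_tray and anything else above 40 N or (horizontal distance between hub_a_centre and reject_tray below 0.06 m and height (world z) of hub_a_centre below 0.029 m and linear speed of hub_a above 0.4 m/s) or (horizontal distance between hub_b_centre and reject_tray below 0.06 m and height (world z) of hub_b_centre below 0.029 m and linear speed of hub_b above 0.4 m/s) or (horizontal distance between hub_c_centre and reject_tray below 0.06 m and height (world z) of hub_c_centre below 0.029 m and linear speed of hub_c above 0.4 m/s)).
It fails at once if a bystander is shifted by more than 15 mm (distance of any of bench_timer, specimen_pot_0, specimen_pot_1 from where it was at the start of the episode above 0.015 m).
It also fails if it takes over 58 s, if anything falls off the work surface, if the arm or the gripper's body presses on something with over 40 N, if the wrist force passes 120 N, or if a joint passes its speed limit or range.

## Working session

There is one attempt and no reset: what is moved stays moved. The work goes in short steps, Python scripts to look and compute and a tool call to move; the robot and the scene stay as the last step left them, time stands still between calls to the robot, and variables do not carry over. Pictures are saved under pics/ and viewed, about 8 in all and at most 12, crops included, and the job is handed in when it is done.

Besides the shell and the picture viewer there is one more tool, called as name(argument=value, ...), one argument or row to a line, values as JSON. apply_moves: Moves the arm, as the interface text tells. Its arguments: {"type":"object","properties":{"delta_pos":{"type":"array"},"roll":{"type":"array"},"hand":{"type":"number"}},"required":["delta_pos","roll"]}

```bash
mkdir -p pics
cat > h.py <<'E'
from cell import env
import numpy as np, cv2
def save(cam,fn):
    im=env.camera(cam); cv2.imwrite('pics/'+fn,im[:,:,::-1]); return im
def st():
    s=env.observe(); print(s['time_s'],np.round(s['position'],4),'\n',np.round(s['tcp_rot'],3),np.round(s['contact_force'],2),s['opening']); return s
E
python3 - <<'E'
from h import *
st()
a=save('scene','s.png');
b=save('top','t.png')
cv2.imwrite('pics/st.png',np.vstack([a,b])[:,:,::-1][:, :])
for cam in ['top','scene']:
  for n in ['hub_a_centre','drive_plate','plate_mid_seat','reject_tray','bench_timer','specimen_pot_0']:
    for d in env.tip_of(n,cam)[:4]: print(cam,n,round(d['score'],2),np.round(d['centre'],4))
E
```

```text
0.0 [ 0.2738 -0.5614  0.3029] 
 [[-0.001  0.438 -0.899]
 [ 0.002 -0.899 -0.438]
 [-1.    -0.002  0.   ]] [ 0.11 -0.31  0.08] 0.08544408152513647
top hub_a_centre 0.85 [0.4609 0.3003 0.0296]
top drive_plate 0.62 [4.776e-01 3.780e-01 2.000e-04]
top plate_mid_seat 0.58 [0.4849 0.3785 0.0166]
top reject_tray 0.74 [ 4.918e-01  1.832e-01 -2.000e-04]
top bench_timer 0.84 [0.6279 0.4124 0.0017]
top specimen_pot_0 0.62 [0.6584 0.075  0.001 ]
top specimen_pot_0 0.46 [ 7.285e-01  7.010e-02 -4.000e-04]
scene hub_a_centre 0.92 [0.4686 0.3018 0.0325]
scene drive_plate 0.78 [0.4773 0.3752 0.0005]
scene plate_mid_seat 0.66 [0.489  0.3822 0.0163]
scene reject_tray 0.95 [0.4917 0.1836 0.0016]
scene bench_timer 0.6 [ 0.6285  0.4139 -0.0028]
scene specimen_pot_0 0.93 [ 0.6546  0.0663 -0.0009]
scene specimen_pot_0 0.73 [0.733  0.0705 0.0012]
```

Run:
```python
from h import *
for n in 'abc':
  for d in env.tip_of(f'hub_{n}_centre','top')[:4]: print(n,round(d['score'],2),np.round(d['centre'],4))
i=env.camera_info('top');K,R,t=i['intrinsics'],np.array(i['R']),np.array(i['t']);print(R,t,K)
im=cv2.imread('pics/t.png')
p=np.array([.478,.378,.03]);c=K@(R@p+t);u,v=(c[:2]/c[2]).astype(int);print(u,v)
cr=im[max(0,v-110):v+110,max(0,u-140):u+140];print(max(0,u-140),max(0,v-110))
cr=cv2.resize(cr,None,fx=2.7,fy=2.7,interpolation=2)
cv2.imwrite('pics/crop.png',cr)
```

```text
a 0.85 [0.4609 0.3003 0.0296]
b 0.63 [0.4956 0.3794 0.0333]
c 0.87 [0.4708 0.4599 0.0376]
[[ 9.82162609e-04 -9.99638416e-01  2.68714047e-02]
 [-9.84086184e-01 -5.74094458e-03 -1.77599055e-01]
 [ 1.77689106e-01 -2.62693470e-02 -9.83735993e-01]] [0.24224467 0.60457883 0.79962852] [[418.21254239   0.         254.76287358]
 [  0.         418.21254239 183.59533572]
 [  0.           0.           1.        ]]
188 246
48 136
```

View pics/t.png

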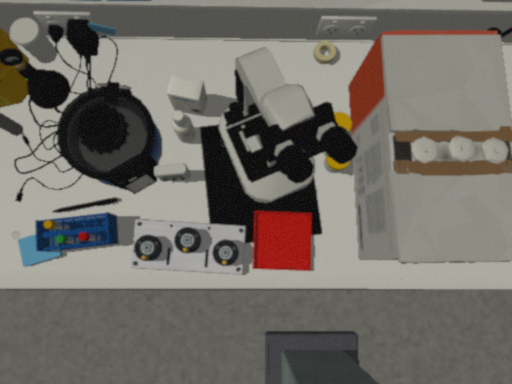

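View pics/crop.png

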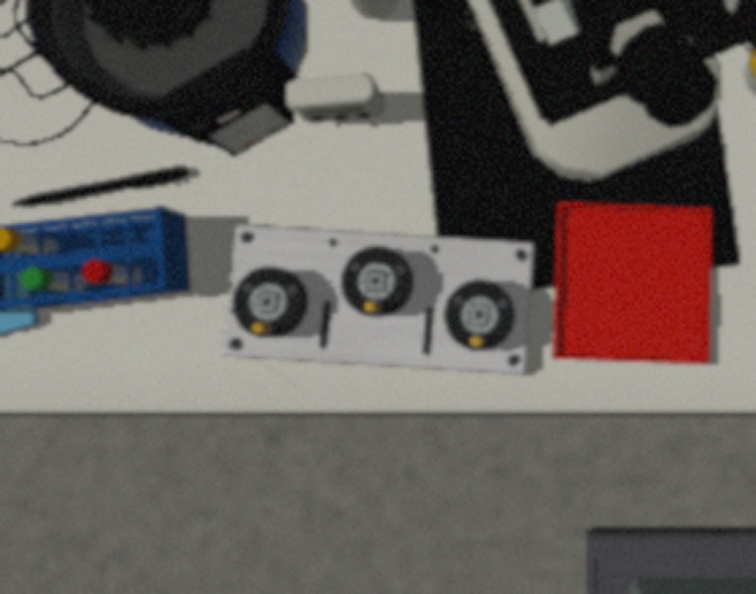

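View pics/s.png

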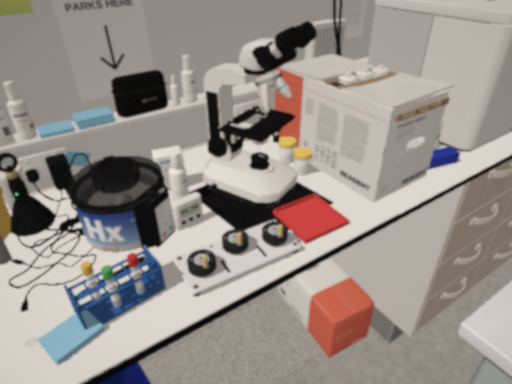

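Run:
```python
from h import *
P={}
for c in ['top','scene']:
  i=env.camera_info(c);P[c]=np.array(i['intrinsics'])@np.c_[i['R'],i['t']]
def tri(a,b):
  X=cv2.triangulatePoints(P['top'],P['scene'],np.array(a,float),np.array(b,float));return (X[:3]/X[3]).ravel().round(3)
print('boxtop',tri((398,262),(398,110)),'boxbot',tri((357,258),(383,190)))
print('eyepiece',tri((340,140),(300,38)),'scope arm front', tri((265,190),(240,190)))
def g(p,z):
  M=P['top'];H=np.c_[M[:,:2],M[:,2]*z+M[:,3]];q=np.linalg.solve(H,[p[0],p[1],1]);return (q[:2]/q[2]).round(4)
for uv in [(357,258),(131,288),(511,288)]: print(uv,g(uv,0))
# crop px -> pins, nose tops
for n,p,q in [('L',(258,327),(268,301)),('M',(370,306),(376,282)),('R',(475,341),(479,315))]:
  f=lambda a:(48+a[0]/2.7,136+a[1]/2.7)
  print(n,'pin top',g(f(p),.066),'nose',g(f(q),.045))
for n,p in [('pl',(237,227)),('pr',(534,243)),('fr',(526,372)),('fl',(228,354))]: print(n,g(f(p),.016))
for n,p in [('tl',(555,203)),('tr',(713,207)),('br',(711,362)),('bl',(554,356))]: print(n,g(f(p),.012))
for m in ['drive_plate','reject_tray']:
  for c,z in [('top',.016 if m[0]=='d' else .012)]:
    env.camera(c);s=env.silhouettes(m,c)[0]['pixels'].astype(np.uint8)
    r=cv2.minAreaRect(cv2.findNonZero(s));b=np.array([g(k,z) for k in cv2.boxPoints(r)]);print(m,b.tolist(),b.mean(0))
```

```text
boxtop [0.445 0.023 0.231] boxbot [0.446 0.031 0.041]
eyepiece [0.609 0.14  0.355] scope arm front [0.611 0.248 0.031]
(357, 258) [0.4551 0.0276]
(131, 288) [0.3941 0.4963]
(511, 288) [ 0.3935 -0.295 ]
L pin top [0.4562 0.4584] nose [0.4751 0.4569]
M pin top [0.4711 0.3794] nose [0.4891 0.3784]
R pin top [0.4465 0.304 ] nose [0.4652 0.3023]
pl [0.5319 0.4896]
pr [0.5204 0.262 ]
fr [0.4232 0.2675]
fl [0.4364 0.4915]
tl [0.5518 0.2457]
tr [0.5492 0.1223]
br [0.4305 0.1266]
bl [0.435  0.2463]
drive_plate [[0.4362, 0.4968], [0.5355, 0.4958], [0.5218, 0.2632], [0.4222, 0.269]] [0.478925 0.3812  ]Traceback (most recent call last):
  File "<stdin>", line 20, in <module>
IndexError: list index out of range
```

```bash
cat >> h.py <<'E'
PY=np.array([.0575,.9983]); PX=np.array([.9983,-.0575])
M=np.array([.489,.378]); HR=M-.02*PX-.078*PY; HL=M-.02*PX+.078*PY
def to(x,y,z,hd=None):
    s=env.observe();R=np.array(s['tcp_rot']);d=R.T@(np.array([x,y,z])-s['position'])*1000
    h=np.degrees(np.arctan2(R[1,1],R[0,1])); r=None if hd is None else round(-((hd-h+180)%360-180),1)
    print('delta',d.round(1),'heading',round(h,1),'roll',r)
E
python3 -c "
from h import *
to(.44,-.1,.4,-12);to(.43,.30,.4,86.7)"
```

```text
delta [ -96.1 -342.2 -351.6] heading -64.0 roll -52.0
delta [ -96.1 -706.1 -518. ] heading -64.0 roll -150.7
```

apply_moves(
  delta_pos=[
    [-60,0,0],
    [-97,0,0],
  ],
  roll=[0,0],
  hand=1,
)

```text
time_s: 1.3
position: [0.274, -0.5618, 0.4036]
tcp_rot: [[0.001, 0.438, -0.899], [-0.002, -0.899, -0.438], [-1.0, 0.002, -0.0]]
contact_force: [0.5, 0.3, 0.9]
opening: 0.0516
```

apply_moves(
  delta_pos=[
    [-97,-43,-44],
    [-97,-86,-88],
    [-97,-129,-132],
    [-97,-172,-176],
    [-97,-215,-220],
    [-97,-258,-264],
    [-97,-300,-308],
    [-97,-342,-352],
  ],
  roll=[-10,-20,-30,-40,-50,-60,-70,-80],
)

```text
time_s: 2.3
position: [0.4311, -0.1236, 0.4982]
tcp_rot: [[0.001, 0.96, 0.281], [-0.001, 0.281, -0.96], [-1.0, 0.001, 0.001]]
contact_force: [1.3, -0.4, -0.5]
opening: 0.0002
```

```bash
python3 -c "
from h import *
to(.44,.30,.35,86.7);to(.44,.27,.25,86.7)"
```

```text
delta [ 148.   127.4 -404.2] heading 16.3 roll -70.4
delta [ 248.   118.9 -375.5] heading 16.3 roll -70.4
```

apply_moves(
  delta_pos=[
    [10,16,-51],
    [30,32,-102],
    [50,48,-153],
    [70,64,-204],
    [90,80,-255],
    [110,96,-305],
    [130,112,-355],
    [148,127,-404],
  ],
  roll=[-9,-18,-27,-36,-45,-54,-63,-70.4],
)

```text
time_s: 3.3
position: [0.4417, 0.2991, 0.3495]
tcp_rot: [[0.001, 0.059, 0.998], [0.0, 0.998, -0.059], [-1.0, 0.0, 0.001]]
contact_force: [0.5, -0.1, 1.3]
opening: -0.0002
```

Run:
```python
from h import *
i=env.camera_info('wrist');R,t,K=np.array(i['R']),np.array(i['t']),np.array(i['intrinsics'])
im=save('wrist','w1.png')
st()
for n in ['hub_a_centre','hub_b_centre','hub_c_centre','plate_mid_seat','drive_plate','reject_tray']:
  for d in env.tip_of(n,'wrist')[:3]: print(n,round(d['score'],2),np.round(d['centre'],4))
for n,h in [('R',HR),('M',M),('L',HL)]:
  for q,z in [(h,.045),(h-.019*PX,.066)]:
    c=K@(R@np.r_[q,z]+t);print(n,(c[:2]/c[2]).round(0)); cv2.drawMarker(im,tuple(int(v) for v in c[:2]/c[2]),(255,0,255),1,8)
cv2.imwrite('pics/w1m.png',cv2.resize(im,None,fx=1.5,fy=1.5)[:,:,::-1])
c=-R.T@t;print(c)
```

```text
3.35 [0.4388 0.305  0.3466] 
 [[-0.004  0.046  0.999]
 [ 0.003  0.999 -0.046]
 [-1.     0.002 -0.004]] [-5.03  0.32 -2.17] 0.00014483457666322064
hub_a_centre 0.85 [0.4655 0.2993 0.033 ]
hub_b_centre 0.6 [0.4853 0.3863 0.0317]
hub_c_centre 0.84 [0.4735 0.458  0.0304]
drive_plate 0.78 [ 4.824e-01  3.758e-01 -2.000e-04]
reject_tray 0.77 [ 0.489   0.1846 -0.0013]
R [256. 179.]
R [256. 167.]
M [322. 196.]
M [326. 185.]
L [389. 179.]
L [399. 167.]
[0.36939341 0.30338342 0.41980047]
```

View pics/w1m.png

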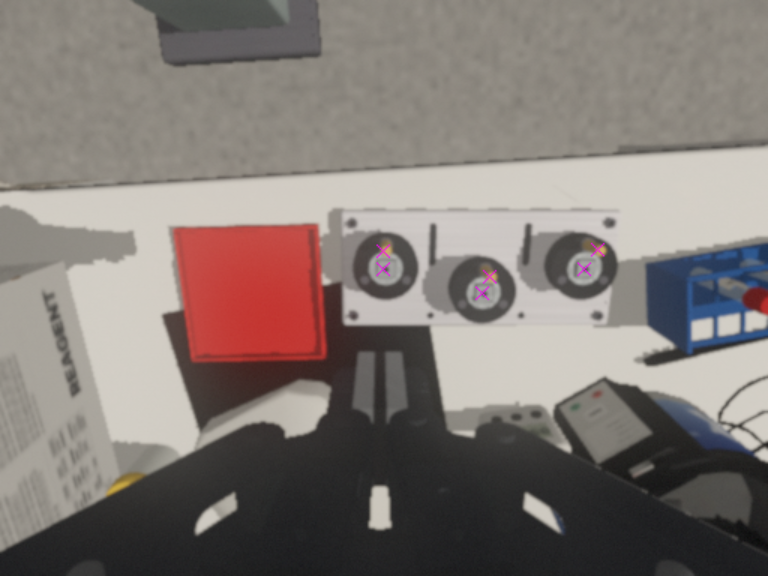

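Run:
```python
from h import *
st()
p=HR-.016*PX-.032*PY; print(p); to(*p,.123,86.7)
```

```text
3.65 [0.4424 0.2965 0.3505] 
 [[ 0.001  0.066  0.998]
 [-0.     0.998 -0.066]
 [-1.    -0.     0.001]] [ 0.79 -0.27 -0.48] 0.00011880071312301717
[0.4467362 0.270257 ]
delta [227.5 -25.9   5.8] heading 86.2 roll -0.5
```

apply_moves(
  delta_pos=[
    [60,-27,5],
    [115,-27,5],
    [165,-27,5],
    [205,-27,5],
    [227,-27,5],
    [227,-27,5],
    [227,-27,5],
    [227,-27,5],
  ],
  roll=[0,0,0,0,0,0,0,0],
)

```text
time_s: 4.65
position: [0.4459, 0.2706, 0.1245]
tcp_rot: [[0.003, 0.064, 0.998], [0.001, 0.998, -0.064], [-1.0, 0.001, 0.003]]
contact_force: [-0.8, 0.4, -0.5]
opening: -0.0002
```

Run:
```python
from h import *
s=st();p=np.array(s['position'])[:2]-HR;print('plate rel',p@PX,p@PY)
for k in range(4): print(np.round(env.observe()['contact_force'],2))
```

```text
4.65 [0.4459 0.2706 0.1245] 
 [[ 0.003  0.064  0.998]
 [ 0.001  0.998 -0.064]
 [-1.     0.001  0.003]] [-0.79  0.36 -0.53] -0.00023862917384850237
plate rel -0.016855143726406823 -0.03166362769234366
[-0.79  0.36 -0.53]
[-0.79  0.36 -0.53]
[-0.79  0.36 -0.53]
[-0.79  0.36 -0.53]
```

apply_moves(
  delta_pos=[
    [0,2,0],
    [0,4,0],
    [0,6,0],
    [0,7,0],
    [0,8,0],
    [0,9,0],
    [0,9,0],
  ],
  roll=[0,0,0,0,0,0,0],
)

```text
time_s: 5.52
position: [0.4455, 0.2795, 0.1229]
tcp_rot: [[0.0, 0.063, 0.998], [0.0, 0.998, -0.063], [-1.0, 0.0, 0.0]]
contact_force: [0.8, 0.0, 0.4]
opening: -0.0003
```

apply_moves(
  delta_pos=[
    [0,0.5,0],
    [0,1,0],
    [0,1.5,0],
    [0,2,0],
  ],
  roll=[0,0,0,0],
)

```text
time_s: 6.02
position: [0.4457, 0.2815, 0.1229]
tcp_rot: [[0.0, 0.063, 0.998], [0.0, 0.998, -0.063], [-1.0, 0.0, 0.0]]
contact_force: [0.6, 0.9, 0.4]
opening: 0.0004
```

apply_moves(
  delta_pos=[
    [0,0.5,0],
    [0,1,0],
    [0,1.5,0],
    [0,2,0],
  ],
  roll=[0,0,0,0],
)

```text
time_s: 6.52
position: [0.4458, 0.2835, 0.1229]
tcp_rot: [[0.0, 0.063, 0.998], [0.0, 0.998, -0.063], [-1.0, 0.0, 0.0]]
contact_force: [-0.2, 0.2, 0.4]
opening: -0.0001
```

Still free of force; 13 mm travelled. Continue gently.

apply_moves(
  delta_pos=[
    [0,0.5,0],
    [0,1,0],
    [0,1.5,0],
    [0,2,0],
  ],
  roll=[0,0,0,0],
)

```text
time_s: 7.02
position: [0.4459, 0.2855, 0.1229]
tcp_rot: [[-0.0, 0.063, 0.998], [0.0, 0.998, -0.063], [-1.0, 0.0, -0.0]]
contact_force: [0.1, -0.1, -0.0]
opening: -0.0
```

apply_moves(
  delta_pos=[
    [0,0.5,0],
    [0,1,0],
    [0,1.5,0],
    [0,2,0],
  ],
  roll=[0,0,0,0],
)

```text
time_s: 7.52
position: [0.446, 0.2874, 0.1229]
tcp_rot: [[-0.0, 0.063, 0.998], [-0.0, 0.998, -0.063], [-1.0, -0.0, -0.0]]
contact_force: [-0.1, -1.3, 0.9]
opening: -0.0002
```

apply_moves(
  delta_pos=[
    [0,0.5,0],
    [0,1,0],
    [0,1.5,0],
    [0,2,0],
  ],
  roll=[0,0,0,0],
)

```text
time_s: 8.02
position: [0.4461, 0.2887, 0.1228]
tcp_rot: [[-0.0, 0.063, 0.998], [-0.001, 0.998, -0.063], [-1.0, -0.001, -0.0]]
contact_force: [-2.5, -5.6, 2.8]
opening: 0.0
```

apply_moves(
  delta_pos=[
    [0,-8,0],
    [-20,-8,0],
    [-35,5,4],
    [-35,40,15],
    [-35,67,21],
    [-15,67,21],
    [0,67,21],
    [0,67,21],
  ],
  roll=[0,0,0,0,0,0,0,0],
)

```text
time_s: 9.02
position: [0.4708, 0.3532, 0.1213]
tcp_rot: [[-0.002, 0.064, 0.998], [-0.002, 0.998, -0.064], [-1.0, -0.002, -0.002]]
contact_force: [-0.8, -1.0, -0.2]
opening: 0.0001
```

Run:
```python
from h import *
s=st();p=np.array(s['position'])[:2]-M;print('plate rel',p@PX,p@PY)
```

```text
9.025 [0.4708 0.3532 0.1213] 
 [[-0.002  0.064  0.998]
 [-0.002  0.998 -0.064]
 [-1.    -0.002 -0.002]] [-0.81 -1.02 -0.21] 8.687967872941927e-05
plate rel -0.016729714847798 -0.025768015894141055
```

apply_moves(
  delta_pos=[
    [0,1,0],
    [0,2,0],
    [0,3,0],
    [0,4,0],
    [0,5,0],
    [0,5.5,0],
    [0,6,0],
  ],
  roll=[0,0,0,0,0,0,0],
)

```text
time_s: 9.9
position: [0.4717, 0.361, 0.1229]
tcp_rot: [[-0.0, 0.063, 0.998], [0.0, 0.998, -0.063], [-1.0, 0.0, -0.0]]
contact_force: [0.5, 0.4, 0.8]
opening: 0.0004
```

apply_moves(
  delta_pos=[
    [0,0.5,0],
    [0,1,0],
    [0,1.5,0],
    [0,2,0],
  ],
  roll=[0,0,0,0],
)

```text
time_s: 10.4
position: [0.4718, 0.3629, 0.1229]
tcp_rot: [[-0.0, 0.063, 0.998], [-0.0, 0.998, -0.063], [-1.0, -0.0, -0.0]]
contact_force: [-1.1, -0.2, -0.1]
opening: 0.0002
```

apply_moves(
  delta_pos=[
    [0,0.5,0],
    [0,1,0],
    [0,1.5,0],
    [0,2,0],
  ],
  roll=[0,0,0,0],
)

```text
time_s: 10.9
position: [0.4719, 0.3649, 0.1229]
tcp_rot: [[-0.0, 0.063, 0.998], [-0.0, 0.998, -0.063], [-1.0, -0.0, -0.0]]
contact_force: [-0.2, -0.5, -0.4]
opening: -0.0001
```

apply_moves(
  delta_pos=[
    [0,0.5,0],
    [0,1,0],
    [0,1.5,0],
    [0,2,0],
  ],
  roll=[0,0,0,0],
)

```text
time_s: 11.4
position: [0.4721, 0.367, 0.123]
tcp_rot: [[0.0, 0.063, 0.998], [0.0, 0.998, -0.063], [-1.0, 0.0, 0.0]]
contact_force: [-0.1, -0.3, -0.6]
opening: -0.0001
```

apply_moves(
  delta_pos=[
    [0,0.5,0],
    [0,1,0],
    [0,1.5,0],
    [0,2,0],
    [0,2.5,0],
    [0,3,0],
  ],
  roll=[0,0,0,0,0,0],
)

```text
time_s: 12.15
position: [0.4723, 0.37, 0.123]
tcp_rot: [[0.0, 0.063, 0.998], [0.0, 0.998, -0.063], [-1.0, 0.0, 0.0]]
contact_force: [0.2, 0.1, 0.4]
opening: 0.0002
```

Run:
```python
from h import *
a=save('wrist','w2.png');b=save('scene','s2.png');c=save('top','t2.png')
cv2.imwrite('pics/v2.png',np.hstack([cv2.resize(b[200:300,160:310],None,fx=2.6,fy=2.6),cv2.resize(c[210:290,125:260],None,fx=2.8,fy=3.25)])[:,:,::-1])
```

```text
(no output)
```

View pics/v2.png

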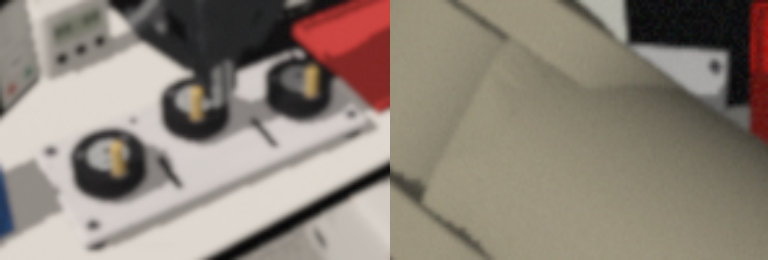

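The scene crop shows the middle pin (197,103) has moved relative to its hub, compared with its neighbours, so it follows freely; the top view is blocked by the arm. Continue pushing.

apply_moves(
  delta_pos=[
    [0,1,0],
    [0,2,0],
    [0,3,0],
    [0,4,0],
    [0,5,0],
    [0,6,0],
    [0,7,0],
    [0,8,0],
  ],
  roll=[0,0,0,0,0,0,0,0],
)

```text
time_s: 13.3
position: [0.473, 0.3776, 0.1229]
tcp_rot: [[0.0, 0.063, 0.998], [-0.0, 0.998, -0.063], [-1.0, -0.0, 0.0]]
contact_force: [2.2, -3.1, 0.5]
opening: -0.0001
```

apply_moves(
  delta_pos=[
    [0,0.7,0],
    [0,1.4,0],
    [0,1.4,0],
    [0,1.4,0],
  ],
  roll=[0,0,0,0],
)

```text
time_s: 13.8
position: [0.473, 0.379, 0.1228]
tcp_rot: [[-0.0, 0.063, 0.998], [-0.0, 0.998, -0.063], [-1.0, -0.0, 0.0]]
contact_force: [2.5, -3.7, -0.8]
opening: -0.0
```

Run:
```python
from h import *
b=save('scene','s3.png')
cv2.imwrite('pics/v3.png',cv2.resize(b[200:300,160:310],None,fx=4,fy=4)[:,:,::-1])
s=st();p=np.array(s['position'])[:2]-M;print('plate rel',p@PX,p@PY)
```

```text
13.85 [0.473  0.379  0.1228] 
 [[ 0.     0.063  0.998]
 [-0.     0.998 -0.063]
 [-1.    -0.     0.   ]] [ 2.49 -3.92 -0.85] 0.00020826147169008568
plate rel -0.01603875459348671 0.00011659343368601775
```

View pics/v3.png

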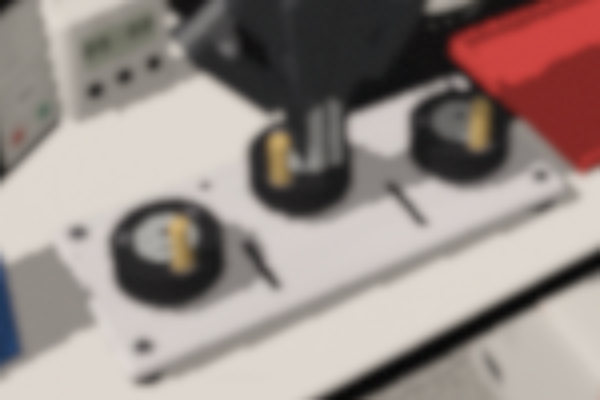

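Middle pin now at (278,160), left of its hub's centre: well turned. On to the left hub.

apply_moves(
  delta_pos=[
    [0,-8,0],
    [-20,-8,0],
    [-35,5,-6],
    [-35,40,-18],
    [-35,56,-20],
    [-15,56,-20],
    [0,56,-20],
    [0,57,-20],
  ],
  roll=[0,0,0,0,0,0,0,0],
)

```text
time_s: 14.85
position: [0.4566, 0.4351, 0.1201]
tcp_rot: [[-0.003, 0.064, 0.998], [-0.004, 0.998, -0.064], [-1.0, -0.004, -0.003]]
contact_force: [-0.7, -0.9, 0.5]
opening: 0.0005
```

apply_moves(
  delta_pos=[
    [0,1,0],
    [0,2,0],
    [0,3,0],
    [0,3.5,0],
    [0,4,0],
    [0,4.5,0],
    [0,5,0],
  ],
  roll=[0,0,0,0,0,0,0],
)

```text
time_s: 15.72
position: [0.4568, 0.4425, 0.1229]
tcp_rot: [[-0.0, 0.063, 0.998], [-0.0, 0.998, -0.063], [-1.0, -0.0, -0.0]]
contact_force: [-0.1, -0.3, -0.2]
opening: 0.0001
```

apply_moves(
  delta_pos=[
    [0,0.5,0],
    [0,1,0],
    [0,1.5,0],
    [0,2,0],
  ],
  roll=[0,0,0,0],
)

```text
time_s: 16.23
position: [0.4569, 0.4444, 0.1229]
tcp_rot: [[-0.0, 0.063, 0.998], [-0.0, 0.998, -0.063], [-1.0, -0.0, -0.0]]
contact_force: [0.2, -1.1, 0.2]
opening: 0.0001
```

apply_moves(
  delta_pos=[
    [0,0.5,0],
    [0,1,0],
    [0,1.5,0],
    [0,2,0],
  ],
  roll=[0,0,0,0],
)

```text
time_s: 16.73
position: [0.457, 0.4465, 0.1229]
tcp_rot: [[-0.0, 0.063, 0.998], [0.0, 0.998, -0.063], [-1.0, 0.0, -0.0]]
contact_force: [-0.6, -0.7, -0.2]
opening: -0.0003
```

apply_moves(
  delta_pos=[
    [0,0.5,0],
    [0,1,0],
    [0,1.5,0],
    [0,2,0],
  ],
  roll=[0,0,0,0],
)

```text
time_s: 17.23
position: [0.4572, 0.4485, 0.1229]
tcp_rot: [[0.0, 0.063, 0.998], [0.0, 0.998, -0.063], [-1.0, 0.0, 0.0]]
contact_force: [-1.2, -0.2, 0.3]
opening: -0.0001
```

apply_moves(
  delta_pos=[
    [0,0.7,0],
    [0,1.4,0],
    [0,2.1,0],
    [0,2.8,0],
    [0,3.5,0],
    [0,4.2,0],
    [0,5,0],
  ],
  roll=[0,0,0,0,0,0,0],
)

```text
time_s: 18.1
position: [0.4576, 0.4534, 0.123]
tcp_rot: [[0.0, 0.063, 0.998], [0.0, 0.998, -0.063], [-1.0, 0.0, 0.0]]
contact_force: [0.8, -1.4, -0.0]
opening: 0.0001
```

apply_moves(
  delta_pos=[
    [0,0.8,0],
    [0,1.6,0],
    [0,2.4,0],
    [0,3.2,0],
    [0,4,0],
  ],
  roll=[0,0,0,0,0],
)

```text
time_s: 18.73
position: [0.458, 0.4571, 0.1228]
tcp_rot: [[0.0, 0.063, 0.998], [-0.001, 0.998, -0.063], [-1.0, -0.001, 0.0]]
contact_force: [2.5, -3.8, -0.0]
opening: 0.0001
```

apply_moves(
  delta_pos=[
    [0,-8,0],
    [-20,-8,0],
    [-60,-30,0],
    [-110,-80,0],
    [-150,-130,0],
    [-160,-170,0],
    [-160,-185,0],
    [-160,-185,0],
  ],
  roll=[0,0,0,0,0,0,0,0],
)

```text
time_s: 19.73
position: [0.4462, 0.2723, 0.2837]
tcp_rot: [[0.002, 0.064, 0.998], [-0.0, 0.998, -0.064], [-1.0, -0.0, 0.002]]
contact_force: [-0.0, 0.2, 0.5]
opening: 0.0003
```

Run:
```python
from h import *
b=save('scene','s4.png');a=save('wrist','w4.png')
cv2.imwrite('pics/v4.png',np.vstack([cv2.resize(b[200:300,160:310],None,fx=3,fy=3),cv2.resize(a[:, :],(450,300))])[:,:,::-1])
st()
print(env.camera_info('wrist'))
for n in 'abc':
  for c in ['wrist','scene']:
    for d in env.tip_of(f'hub_{n}_centre',c)[:2]: print(n,c,round(d['score'],2),np.round(d['centre'],4))
```

```text
19.825 [0.4455 0.2741 0.283 ] 
 [[-0.     0.061  0.998]
 [ 0.001  0.998 -0.061]
 [-1.     0.001 -0.   ]] [ 0.09 -0.12  0.11] -0.00037795795735035096
{'intrinsics': array([[330.51495469,   0.        , 252.90457705],
       [  0.        , 330.51495469, 192.05991227],
       [  0.        ,   0.        ,   1.        ]]), 'R': array([[ 0.0613089 ,  0.99811831,  0.00103339],
       [ 0.95757132, -0.05911036,  0.28206938],
       [ 0.2815997 , -0.01630382, -0.95939345]]), 't': array([-0.30120651, -0.44069055,  0.23841984])}
a wrist 0.91 [0.4669 0.3002 0.0364]
a scene 0.66 [0.6583 0.0714 0.0045]
a scene 0.64 [0.4685 0.298  0.0337]
b wrist 0.95 [0.4886 0.3843 0.0323]
b wrist 0.45 [0.4735 0.4588 0.0295]
b scene 0.8 [0.4878 0.3776 0.035 ]
c wrist 0.83 [0.4751 0.4545 0.0315]
c scene 0.56 [0.4739 0.4576 0.0315]
c scene 0.35 [0.4863 0.3804 0.0155]
```

View pics/v4.png

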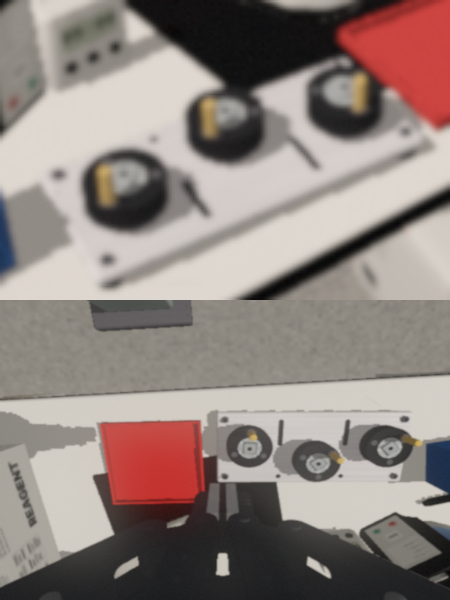

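Run:
```python
from h import *
i=env.camera_info('wrist');R,t,K=np.array(i['R']),np.array(i['t']),np.array(i['intrinsics'])
def g(p,z):
  d=R.T@np.linalg.solve(K,[p[0],p[1],1]);c=-R.T@t;return (c+d*(z-c[2])/d[2])[:2]
def px(q):
  c=K@(R@np.array(q)+t);return c[:2]/c[2]
im=cv2.imread('pics/w4.png')
hsv=cv2.cvtColor(im,cv2.COLOR_BGR2HSV)
# brass
m=cv2.inRange(hsv,(12,90,90),(30,255,255));n,l,s,c=cv2.connectedComponentsWithStats(m)
for k in range(1,n):
  if s[k,4]>12:
    q=g(c[k],.056)
    for nm,h in [('R',HR),('M',M),('L',HL)]:
      if np.linalg.norm(q-h)<.04:
        e=q-h;print(nm,s[k,4],q.round(4),'rel',(e@PX).round(4),(e@PY).round(4),'ang',np.degrees(np.arctan2(e@PY,-e@PX)).round(0))
# dark rim, mask ring: bounding of rim top contour at z=.042 for each hub
v=hsv[...,2]
for nm,h in [('R',HR),('M',M),('L',HL)]:
  best=None
  # fit: maximise dark-inside minus light-outside for circles r=26 at z .042 on the camera-near (front) side/all
  for dx in np.arange(-5,5.1,.5):
    for dy in np.arange(-5,5.1,.5):
      a=np.radians(np.arange(0,360,6)); c0=h+np.array([dx,dy])/1e3
      f=lambda r,A:np.mean([float(v[int(round(p[1])),int(round(p[0]))]) for p in [px([c0[0]+r*np.cos(b),c0[1]+r*np.sin(b),.042]) for b in A]])
      A=a[(np.cos(a)<.5)]
      sc=f(.0285,A)-f(.0235,A)
      if best is None or sc>best[0]: best=(sc,dx,dy)
  print(nm,'rim offset mm',best)
# tray: red mask top rim
m=cv2.inRange(hsv,(0,150,90),(8,255,255))|cv2.inRange(hsv,(172,150,90),(180,255,255))
cs=max(cv2.findContours(m,0,2)[0],key=cv2.contourArea);b=cv2.approxPolyDP(cs,6,True)[:,0]
print([g(k,.012).round(4).tolist() for k in b])
cr=im[60:180,240:500] if 0 else im[80:180,90:470]
cv2.imwrite('pics/w4c.png',cv2.resize(cr,None,fx=2.1,fy=2.1,interpolation=2))
```

```text
R 86 [0.445  0.3055] rel -0.0198 0.0031 ang 9.0
L 172 [0.4614 0.4726] rel -0.013 0.0149 ang 49.0
M 110 [0.4781 0.3951] rel -0.0118 0.0164 ang 54.0
R rim offset mm (np.float64(95.56410256410258), np.float64(-4.5), np.float64(0.5))
M rim offset mm (np.float64(81.74358974358975), np.float64(-5.0), np.float64(-2.5))
L rim offset mm (np.float64(75.28205128205128), np.float64(-5.0), np.float64(-5.0))
[[0.4326, 0.2466], [0.4287, 0.1317], [0.5468, 0.1255], [0.5507, 0.2297], [0.5329, 0.246]]
```

Both good hubs are turned (~49° and ~54°), the right one still faces front: the right bearing binds. Now over it, jaws at 30° to the pin line.

Run:
```python
from h import *
to(.465,.301,.20,146.7); print(env.observe()['joints'])
```

```text
delta [82.5 28.5 17.6] heading 86.5 roll -60.2
[  7.02395597  16.0741201  -50.13224476  94.63749543  12.63542915
  75.27284547  41.24672368]
```

apply_moves(
  delta_pos=[
    [10,6,4],
    [20,12,8],
    [35,18,12],
    [50,24,16],
    [65,28,17.6],
    [83,28.5,17.6],
    [83,28.5,17.6],
    [83,28.5,17.6],
  ],
  roll=[-9,-18,-28,-38,-48,-58,-60.2,-60.2],
  hand=0,
)

```text
time_s: 21.12
position: [0.4656, 0.3005, 0.2004]
tcp_rot: [[-0.0, -0.833, 0.553], [0.001, 0.553, 0.833], [-1.0, 0.0, 0.001]]
contact_force: [-0.7, 0.9, 0.3]
opening: 0.0854
```

Run:
```python
from h import *
i=env.camera_info('wrist');R,t,K=np.array(i['R']),np.array(i['t']),np.array(i['intrinsics'])
im=save('wrist','w5.png')
st();to(.465,.301,.098,146.7)
c0=np.array([.465,.301])
for d in env.tip_of('hub_a_centre','wrist')[:3]: print(round(d['score'],2),np.round(d['centre'],4))
big=cv2.resize(im,None,fx=1.5,fy=1.5)
P=lambda q:tuple(int(round(1.5*v)) for v in (lambda c:c[:2]/c[2])(K@(R@np.array(q)+t)))
a=np.radians(np.arange(0,361,10))
cv2.polylines(big,[np.array([P([c0[0]+.026*np.cos(b),c0[1]+.026*np.sin(b),.042]) for b in a])],False,(255,0,255),1)
cv2.drawMarker(big,P([*c0,.045]),(255,0,255),1,8);cv2.drawMarker(big,P([*(c0-.019*PX),.066]),(0,255,0),1,8)
cv2.imwrite('pics/v5.png',big[:,:,::-1])
```

```text
21.175 [0.4657 0.3005 0.2007] 
 [[ 0.001 -0.833  0.553]
 [ 0.001  0.553  0.833]
 [-1.    -0.     0.001]] [0.63 0.02 0.59] 0.08509734295578184
delta [ 1.027e+02  9.000e-01 -1.000e-01] heading 146.4 roll -0.3
0.97 [0.4655 0.3016 0.0356]
```

View pics/v5.png

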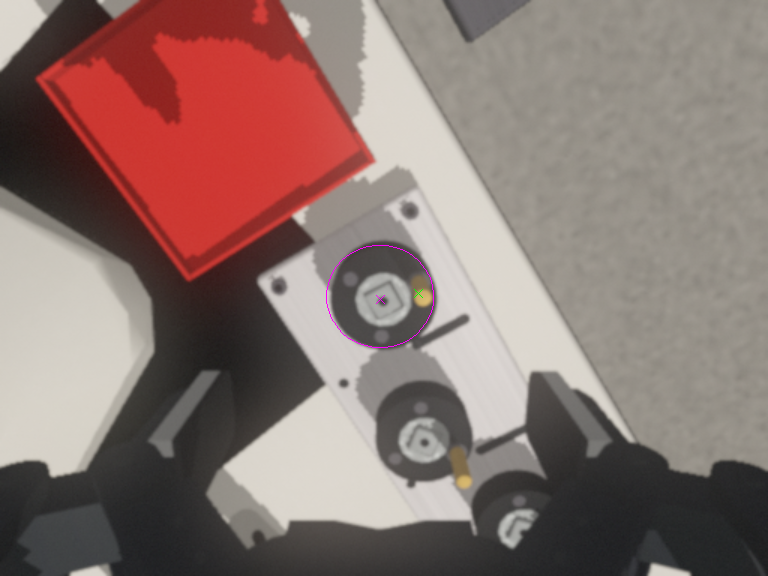

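Viewed 8th picture: the predicted rim circle lies on the right hub (381,297), about 1 mm off along the jaws. Descend.

apply_moves(
  delta_pos=[
    [40,1.2,0],
    [70,1.2,0],
    [85,1.2,0],
    [95,1.2,0],
    [100,1.2,0],
    [103,1.2,0],
    [103,1.2,0],
    [103,1.2,0],
  ],
  roll=[0,0,0,0,0,0,0,0],
)

```text
time_s: 22.22
position: [0.4647, 0.301, 0.0974]
tcp_rot: [[0.001, -0.835, 0.55], [0.0, 0.55, 0.835], [-1.0, -0.0, 0.001]]
contact_force: [0.0, -0.6, 0.1]
opening: 0.0855
```

apply_moves(
  delta_pos=[
    [0,0,0],
    [0,0,0],
    [0,0,0],
    [0,0,0],
  ],
  roll=[0,0,0,0],
  hand=0.3,
)

```text
time_s: 22.72
position: [0.4645, 0.3008, 0.0969]
tcp_rot: [[-0.0, -0.835, 0.55], [0.0, 0.55, 0.835], [-1.0, 0.0, 0.0]]
contact_force: [-0.3, -0.8, 0.4]
opening: 0.0595
```

apply_moves(
  delta_pos=[
    [0,0,0],
    [0,0,0],
    [0,0,0],
  ],
  roll=[0,0,0],
  hand=0.36,
)

```text
time_s: 23.1
position: [0.4645, 0.3008, 0.0969]
tcp_rot: [[-0.0, -0.835, 0.55], [0.0, 0.55, 0.835], [-1.0, 0.0, 0.0]]
contact_force: [0.1, -0.3, 0.3]
opening: 0.0545
```

apply_moves(
  delta_pos=[
    [0,0,0],
    [0,0,0],
  ],
  roll=[0,0],
  hand=0.38,
)

```text
time_s: 23.35
position: [0.4644, 0.3009, 0.097]
tcp_rot: [[-0.0, -0.835, 0.55], [0.0, 0.55, 0.835], [-1.0, 0.0, 0.0]]
contact_force: [0.2, -0.1, 1.0]
opening: 0.0529
```

apply_moves(
  delta_pos=[
    [0,0,0],
    [0,0,0],
  ],
  roll=[0,0],
  hand=0.4,
)

```text
time_s: 23.6
position: [0.4644, 0.301, 0.0971]
tcp_rot: [[0.0, -0.835, 0.55], [0.0, 0.55, 0.835], [-1.0, 0.0, 0.0]]
contact_force: [0.0, -0.7, 2.4]
opening: 0.0516
```

apply_moves(
  delta_pos=[
    [0,0,0],
    [0,0,0],
    [0,0,0],
    [0,0,0],
  ],
  roll=[0,0,0,0],
  hand=1,
)

```text
time_s: 24.1
position: [0.4644, 0.301, 0.0975]
tcp_rot: [[0.0, -0.835, 0.55], [0.0, 0.55, 0.835], [-1.0, -0.0, 0.0]]
contact_force: [-3.8, -0.7, 7.8]
opening: 0.0497
```

apply_moves(
  delta_pos=[
    [-1,0,0],
    [-2,0,0],
    [-3,0,0],
    [-4,0,0],
  ],
  roll=[0,0,0,0],
)

```text
time_s: 24.6
position: [0.4645, 0.3006, 0.1008]
tcp_rot: [[-0.0, -0.835, 0.551], [-0.0, 0.551, 0.835], [-1.0, 0.0, -0.0]]
contact_force: [-0.6, -0.4, -2.3]
opening: 0.0497
```

apply_moves(
  delta_pos=[
    [-3,0,0],
    [-6,0,0],
    [-9,0,0],
    [-12,0,0],
    [-16,0,0],
    [-20,0,0],
    [-24,0,0],
    [-28,0,0],
  ],
  roll=[0,0,0,0,0,0,0,0],
)

```text
time_s: 25.6
position: [0.4646, 0.3008, 0.1293]
tcp_rot: [[0.0, -0.835, 0.551], [0.0, 0.551, 0.835], [-1.0, -0.0, 0.0]]
contact_force: [0.3, -0.2, -2.0]
opening: 0.0496
```

apply_moves(
  delta_pos=[
    [-6,0,0],
    [-14,0,0],
    [-24,0,0],
    [-34,0,0],
    [-42,0,0],
    [-45,0,0],
    [-45,0,0],
  ],
  roll=[0,0,0,0,0,0,0],
)

```text
time_s: 26.48
position: [0.4645, 0.3008, 0.174]
tcp_rot: [[0.0, -0.835, 0.551], [0.0, 0.551, 0.835], [-1.0, -0.0, 0.0]]
contact_force: [-0.3, -1.2, -2.0]
opening: 0.0493
```

Run:
```python
from h import *
P={}
a=save('scene','s6.png');w=save('wrist','w6.png')
cv2.imwrite('pics/v6.png',np.hstack([cv2.resize(a[150:310,150:360],(440,336)),cv2.resize(w,(448,336))[:, 60:400]])[:,:,::-1])
s=st()
for c in ['wrist','scene']:
  for d in env.tip_of('reject_tray',c)[:1]: print(c,round(d['score'],2),np.round(d['centre'],4))
  for d in env.tip_of('hub_a_centre',c)[:1]: print(c,round(d['score'],2),np.round(d['centre'],4))
to(.490,.1865,s['position'][2])
```

```text
26.575 [0.4644 0.3006 0.1736] 
 [[-0.    -0.835  0.551]
 [-0.     0.551  0.835]
 [-1.     0.    -0.   ]] [-0.09 -0.48 -2.4 ] 0.04934181003175797
wrist 0.77 [ 0.4905  0.1871 -0.0034]
wrist 0.94 [0.4661 0.2962 0.1125]
scene 0.81 [ 0.491   0.1819 -0.0014]
scene 0.66 [0.4678 0.3014 0.1122]
delta [  0.  -84.3 -81.3] heading 146.6 roll None
```

View pics/v6.png

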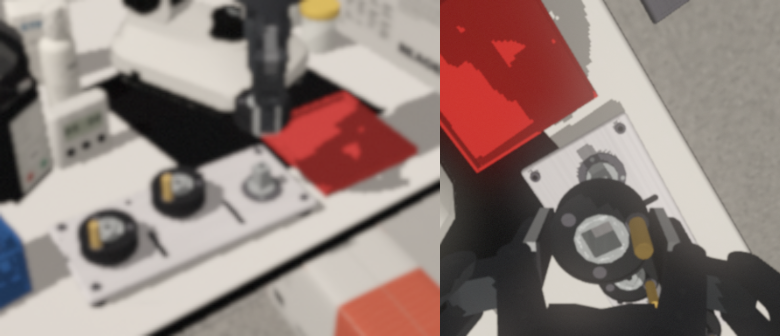

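Picture 9: hub held level above a bare spindle at crop (262,185), other two seated. Carry to the tray, a little toward its front to stay clear of the microscope eyepieces, turning the jaws along y.

apply_moves(
  delta_pos=[
    [0,-6,-8],
    [0,-16,-20],
    [0,-28,-35],
    [0,-41,-51],
    [0,-54,-67],
    [0,-64,-80],
    [0,-70,-87],
    [0,-72,-90],
  ],
  roll=[4,12,20,29,38,46,52,54],
)

```text
time_s: 27.78
position: [0.4751, 0.1854, 0.1739]
tcp_rot: [[0.0, -0.044, 0.999], [-0.0, 0.999, 0.044], [-1.0, -0.0, 0.0]]
contact_force: [-0.0, -0.3, -1.5]
opening: 0.0499
```

Run:
```python
from h import *
s=st()
w=save('wrist','w7.png')
for d in env.tip_of('reject_tray','wrist')[:1]: print(round(d['score'],2),np.round(d['centre'],4))
for d in env.tip_of('hub_a_centre','wrist')[:2]: print(round(d['score'],2),np.round(d['centre'],4))
to(.475,.186,.0785)
cv2.imwrite('pics/w7s.png',w[:,:,::-1])
```

```text
27.775 [0.4751 0.1854 0.1739] 
 [[ 0.    -0.044  0.999]
 [-0.     0.999  0.044]
 [-1.    -0.     0.   ]] [-0.04 -0.29 -1.47] 0.049875711397879774
0.91 [ 0.489   0.1887 -0.0018]
0.85 [0.4761 0.1845 0.1117]
delta [95.4 -0.4  0.1] heading 92.7 roll None
```

View pics/w7s.png

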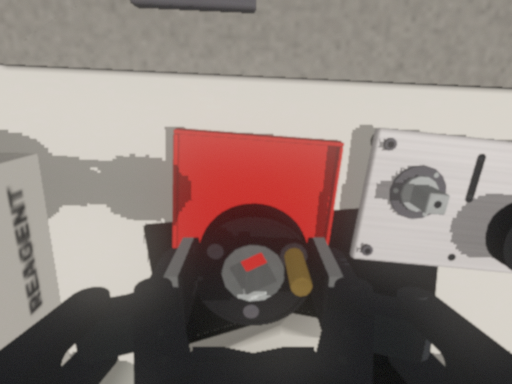

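Picture 10: tray centred below, hub level between the pads. Lower it.

apply_moves(
  delta_pos=[
    [12,0,0],
    [28,0,0],
    [44,0,0],
    [60,0,0],
    [72,0,0],
    [80,0,0],
    [86,0,0],
    [90,0,0],
  ],
  roll=[0,0,0,0,0,0,0,0],
)

```text
time_s: 28.92
position: [0.4752, 0.1861, 0.0838]
tcp_rot: [[0.0, -0.045, 0.999], [0.0, 0.999, 0.045], [-1.0, 0.0, 0.0]]
contact_force: [0.1, -0.2, -1.4]
opening: 0.0498
```

apply_moves(
  delta_pos=[
    [0.7,0,0],
    [1.4,0,0],
    [2.1,0,0],
    [2.8,0,0],
    [3.5,0,0],
    [4,0,0],
  ],
  roll=[0,0,0,0,0,0],
)

```text
time_s: 29.68
position: [0.475, 0.186, 0.0799]
tcp_rot: [[-0.0, -0.045, 0.999], [0.0, 0.999, 0.045], [-1.0, 0.0, -0.0]]
contact_force: [0.6, -0.3, -1.8]
opening: 0.0499
```

apply_moves(
  delta_pos=[
    [0.5,0,0],
    [1,0,0],
    [1.5,0,0],
    [1.5,0,0],
  ],
  roll=[0,0,0,0],
)

```text
time_s: 30.18
position: [0.475, 0.186, 0.0786]
tcp_rot: [[0.0, -0.045, 0.999], [-0.0, 0.999, 0.045], [-1.0, -0.0, 0.0]]
contact_force: [-1.9, -0.9, 2.6]
opening: 0.0499
```

apply_moves(
  delta_pos=[
    [0.4,0,0],
    [0.8,0,0],
    [0.8,0,0],
  ],
  roll=[0,0,0],
)

```text
time_s: 30.55
position: [0.4751, 0.1861, 0.0785]
tcp_rot: [[0.001, -0.045, 0.999], [-0.001, 0.999, 0.045], [-1.0, -0.001, 0.0]]
contact_force: [-4.7, -2.5, 12.7]
opening: 0.0498
```

apply_moves(
  delta_pos=[
    [-0.6,0,0],
    [-0.6,0,0],
  ],
  roll=[0,0],
)

```text
time_s: 30.8
position: [0.4751, 0.1861, 0.0785]
tcp_rot: [[0.0, -0.045, 0.999], [-0.0, 0.999, 0.045], [-1.0, -0.0, 0.0]]
contact_force: [-2.2, -2.2, 6.2]
opening: 0.0495
```

apply_moves(
  delta_pos=[
    [0,0,0],
    [0,0,0],
    [0,0,0],
    [0,0,0],
  ],
  roll=[0,0,0,0],
  hand=0.27,
)

```text
time_s: 31.3
position: [0.4751, 0.186, 0.0782]
tcp_rot: [[-0.0, -0.045, 0.999], [0.0, 0.999, 0.045], [-1.0, 0.0, -0.0]]
contact_force: [0.1, -0.6, 0.1]
opening: 0.0622
```

apply_moves(
  delta_pos=[
    [-4,0,0],
    [-12,0,0],
    [-30,0,0],
    [-60,0,0],
    [-100,0,-10],
    [-140,0,-20],
    [-150,0,-30],
    [-150,0,-30],
  ],
  roll=[0,0,0,0,0,0,0,0],
)

```text
time_s: 32.3
position: [0.4449, 0.1848, 0.2293]
tcp_rot: [[0.002, -0.046, 0.999], [-0.001, 0.999, 0.046], [-1.0, -0.001, 0.002]]
contact_force: [0.4, -0.3, -1.2]
opening: 0.0625
```

Run:
```python
from h import *
s=st()
i=env.camera_info('wrist');R,t,K=np.array(i['R']),np.array(i['t']),np.array(i['intrinsics'])
w=save('wrist','w8.png');a=save('scene','s8.png')
for c in ['wrist','scene']:
  for n in ['reject_tray','hub_a_centre','hub_b_centre','hub_c_centre']:
    for d in env.tip_of(n,c)[:3]: print(c,n,round(d['score'],2),np.round(d['centre'],4))
cv2.imwrite('pics/v8.png',np.hstack([cv2.resize(a[150:310,150:360],(440,336)),cv2.resize(w,(448,336))[:,100:]])[:,:,::-1])
```

```text
32.3 [0.4449 0.1848 0.2293] 
 [[ 0.002 -0.046  0.999]
 [-0.001  0.999  0.046]
 [-1.    -0.001  0.002]] [ 0.38 -0.29 -1.2 ] 0.06250412042985654
wrist reject_tray 0.74 [ 0.4899  0.1861 -0.0066]
wrist hub_a_centre 0.82 [0.4759 0.1839 0.0133]
wrist hub_b_centre 0.82 [0.4874 0.3842 0.0309]
wrist hub_c_centre 0.65 [0.476  0.1843 0.0162]
scene reject_tray 0.87 [ 0.4917  0.184  -0.0031]
scene hub_a_centre 0.65 [0.4788 0.1863 0.0115]
scene hub_b_centre 0.77 [0.4892 0.3764 0.0364]
scene hub_c_centre 0.7 [0.4729 0.4611 0.0319]
```

View pics/v8.png

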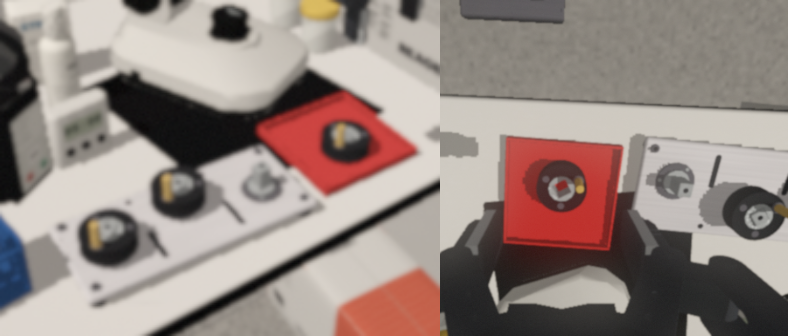

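```bash
python3 -c "
from h import *
print(env.job_done())"
```

```text
the job is handed in; nothing more can be done
None
```

The right-hand hub's bearing (nearest the tray) binds. Its hub is now flat in the red reject tray, and I handed the job in at about 32 s of the 58 s allowed; no verdict is reported.

- **Feeling for the bad bearing:** with the fingers shut, I pushed each pin sideways. The right pin resisted at about 6 N measured at the wrist, so I stopped there. The middle and left pins followed and were left turned. The wrist picture put them at about 54° and 49°. That estimate is rough (it read 9° for the right pin, which should be near 0°), so the left hub could be close to the 45° lower limit. The push distances gave the same angles, and both are well over the 0.4 rad required.
- **End of the free pushes:** force on the tool rose to about 4.6 N, which I took to be the finger sliding on the pin as it turned away.
- **Moving the hub:** I closed on the rim in steps with little side force (under 1 N until the final squeeze, then about 4 N). The hub came straight up with only about 2 N. Setting it down peaked at about 14 N, all within the limits.
- **Last checks:** the final pictures show the hub upright in the tray, about 14 mm in front of its middle, where 30 mm is allowed. The right spindle is bare, the other two hubs are seated and turned, and the arm is clear. The network position estimates for the left and middle hubs scattered by a few millimetres but showed no shift.

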